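# Set the tilting stitching board on its low prop

## Robot

A 6-joint arm with a two-finger parallel gripper is mounted at the origin on the work surface. World frame = base frame: x ahead of the robot, y to its left, z up, the work surface at z = 0. Lengths are in m, angles in rad, forces in N, time in s.
With the tool pointing down it reaches from about 0.3 to 0.85 m from the base axis. Payload 4.2 kg.
Tool frame: the origin (TCP) lies at the very end of the fingers, on their centre line; the grasp point (between the pads) lies 19 mm behind it; z points along the fingers, y is the line along which they close (so a half turn about z gives the same grasp; the last joint's range is limited). The gripper opens to 91 mm and grips with 3 to 60 N. Pads are 32 mm wide; open, the fingers measure 118 mm over their backs; the gripper's body (76 mm by 178 mm) begins 60 mm behind the grasp point.
Start: joints at [-1.127, 0.32, 1.565, -0, 1.257, -0.02], TCP at [0.257, -0.514, 0.188] pointing down, gripper open.
Joint ranges: [-3.11, 3.11], [-0.84, 2.01], [0.21, 2.61], [-1.34, 4.49], [0.05, 2.63], [-2.56, 2.56]. Speed limits (rad/s): [2.57, 2.57, 3.14, 3.14, 3.14, 3.14].

## Interface

Orientations are given as a unit quaternion [x, y, z, w].
In Python, from station import r, cams gives the robot as it stands.
- The arm moves only by the shell command python3 -m inch 'ROWS' [FORCE]. ROWS is JSON, a list of rows, each a list of 3 entries, a list of its own where there are three numbers: the turn, a rotation vector about the tool's x, y, z in degrees, then the shift along the tool's x, y, z in mm, then the finger opening in mm, from 0 to 91.2. In form: [[[ax, ay, az], [x, y, z], fingers], ...]. A call has 1 to 12 rows; each row is the pose to reach, as a shift and turn from the pose commanded when the call began, along the tool's axes at that moment; what a row does not reach only later rows make up. A row lasts 1/8 s, in which the tool goes at most 62.5 mm and 10.7 degrees, less where a joint would pass 70% of its speed; a pose out of reach is approached as far as the arm can. A call with a gripper value outside its range is refused whole. The fingers move at their own pace and stop on an object; FORCE is the grip in N (left out, the last holds). Time passes only in rows, so rows that repeat a pose let the fingers close. It gives the time, the measured TCP pose, the force, the opening and the grip force at its end, in the units of the state.
- r.observe(): the state, without advancing time (a new reading comes with each control period).
- cams.capture(name): name is "scene" or "top" or "wrist"; returns a dict with "img" (384x512x3 uint8, red, green, blue), "fx", "fy", "cx", "cy" (pixels), "k1" (the pictures are not rectified: a ray, as slopes to the right and down, at radius r is drawn at 1 + k1 r^2 times it, then the intrinsics apply), "cam_to_world" (4x4, takes a point from camera to world coordinates). Camera axes: x right, y up, looking along -z (the intrinsics and any distortion apply to the point x, -y, -z); pixel columns grow to the right and rows downward; lengths in m; the calibration is good to about 2 mm. A picture is of the moment at which its call begins. There is no depth.
- r.finish_job(): hands the job in; it is judged then, once.
The state is a dict: "t": time; "joint_pos": joint angles; "joint_vel": joint speeds; "joint_efforts": joint torques, N m; "position": TCP position; "ee_rot": TCP orientation; "contact_force": force on the tool from outside, world axes, zero at the start; "moment": the same for the moment, N m; "width": finger opening in m; "grip_force": force on a finger pad.
Only numpy, scipy, OpenCV 4.12 (cv2) and the standard library are available. Lean on these libraries where they do the work, as an engineer would, in place of code of your own. Each camera call takes 0.05 s, during which the arm holds its last target. There are 200 camera calls.

## Task

Set up the tilting stitching board at its low slope. While the board is still up, stand the dark half-round block on the base, round side up, centred lengthwise between the two brass rails, and let go of it; then lower the board gently (its steel bar is there to hold it by), never letting it drop, until it rests on the block, and let go. Leave the pale block, the can, the mallet and the pot where they are.

Things in the scene. Friction and masses are not known exactly. Their poses are not given: they have to be found in the camera images.
- base: Fixed brown wooden base plate of the tilting board, 160 (its x) by 240 (its y) by 15 mm thick; origin at the centre of its underside, on the bench. The hinge runs along its x at y = +100 mm. Two brass rails, 120 mm long, 8 mm wide and 6 mm high, run along its x, with a 58 mm gap between them centred on point rest.
- rest (a point): Point on the base's top face, midway between the two brass rails: at (0, -15, 15) mm in the base's frame, with the base's axes. The underside centre of the dark block belongs here, its length along x.
- board (a joint): Hinge angle of the board in rad: 0 = folded flat over the base (towards the base's -y), 1.57 = upright, grows as it opens, ends at 1.95. Starts at 1.5 to 1.8. Hinge friction holds it near upright, but below about 1.2 rad it falls by its own weight. Resting on the dark block between the rails it reads about 0.48.
- plate (a point): Centre of the board's plywood plate (dark leather on its upper face): 150 mm along the hinge, 12 mm thick, 12 to 165 mm from the hinge axis, which lies in its mid-plane; whole board 0.35 to 0.55 kg. Its x lies along the hinge, -y points to the free edge, z out of the leather face (up when lowered).
- hinge (a point): Middle of the hinge axis, at (0, 100, 25) mm in the base's frame; its x lies along the axis.
- bar (a point): Middle of the round steel pull bar of the board: 12 mm thick, 100 mm clear length between its two end arms, parallel to the hinge, 210 mm from the hinge axis in the plane of the plate, 45 mm beyond the plate's free edge. It can be gripped from above at any angle of the board and turns between the fingers.
- dark_block: Loose very dark brown wooden prop block, 100 long (its x), 50 wide (its y), 60 mm high, 0.17 kg; flat sides up to 35 mm, then a half-round top of radius 25 mm along x; origin at the centre of its underside.
- pale_block: Bystander: the pale wooden prop block of the same shape but 80 mm high (100 by 50 mm); origin at the centre of its underside. Starts in one of two places, the dark block in the other.
- can: Bystander: standing steel can, 55 by 100 by 170 mm with its cap; origin at the centre of its underside.
- mallet: Bystander: lying mallet with a white head (50 mm diameter, 80 mm long, along its y) and a dark handle 180 mm long towards its -x; origin on the bench under the head's centre.
- pot: Bystander: terracotta pot, 84 mm across the rim, 100 mm high; origin at the centre of its underside.
There are look-alikes about, which are no part of the job. There is more than one size of the dark_block; the job needs the middle-sized.

How it is judged:
On the way:
1. the dark block stands released between the rails while the board is still up (x of dark_block in the frame of rest between -0.03 and 0.03 m and y of dark_block in the frame of rest between -0.008 and 0.008 m and z of dark_block in the frame of rest between -0.004 and 0.004 m and angle between dark_block's own z axis and vertical below 0.08 rad and angle between the x axis of dark_block and the x axis of base, either way round below 0.17 rad and contact force between dark_block and the fingers below 0.1 N and value of joint board above 1.25 rad and linear speed of dark_block below 0.02 m/s), for 0.2 s.
At the end, for the whole second after the job is handed in: The dark block stands upright between the rails, its origin within 30 mm along, 8 mm across and 4 mm in height of site rest, its length within 0.17 rad of the rails; the board rests on it (over 0.2 N) at a hinge angle of 0.43 to 0.53 rad; all at rest (x of dark_block in the frame of rest between -0.03 and 0.03 m and y of dark_block in the frame of rest between -0.008 and 0.008 m and z of dark_block in the frame of rest between -0.004 and 0.004 m and angle between dark_block's own z axis and vertical below 0.08 rad and angle between the x axis of dark_block and the x axis of base, either way round below 0.17 rad and value of joint board between 0.43 and 0.53 rad and contact force between board and dark_block above 0.2 N and velocity of joint board between -0.05 and 0.05 rad/s and linear speed of dark_block below 0.02 m/s); the robot touches nothing.
It fails at once if the board is dropped or slammed: it closes faster than 1.5 rad/s (velocity of joint board below -1.5 rad/s).
It fails at once if the pale block is moved more than 30 mm or tipped over (distance of pale_block from where it was at the start of the episode above 0.03 m or angle between pale_block's own z axis and vertical above 0.5 rad).
It fails at once if the steel can is moved more than 30 mm or tipped over (distance of can from where it was at the start of the episode above 0.03 m or angle between can's own z axis and vertical above 0.5 rad).
It fails at once if the mallet is moved more than 30 mm or tipped over (distance of mallet from where it was at the start of the episode above 0.03 m or angle between mallet's own z axis and vertical above 0.5 rad).
It fails at once if the terracotta pot is moved more than 30 mm or tipped over (distance of pot from where it was at the start of the episode above 0.03 m or angle between pot's own z axis and vertical above 0.5 rad).
It also fails if it takes over 54 s, if anything falls off the work surface, if the arm or the gripper's body presses on something with over 40 N, if the wrist force passes 120 N, or if a joint passes its speed limit or range.

## Working session

There is one attempt and no reset: what is moved stays moved. The work goes in short steps, Python scripts to look and compute and a shell command to move; the robot and the scene stay as the last step left them, time stands still between calls to the robot, and variables do not carry over. Pictures are saved under pics/ and viewed, at most 10 in all, crops included, and the job is handed in when it is done.

```bash
mkdir -p pics; ls; python3 - <<'E'
from station import r,cams
import cv2
o=r.observe();print(o['t'],o['position'],o['ee_rot'],o['width'])
for n in ("scene","top"):
    c=cams.capture(n);cv2.imwrite(f"pics/{n}1.png",c["img"][:,:,::-1]);print(n,c["fx"],c["cx"],c["cy"],c["k1"],c["cam_to_world"])
E
```

```text
pics
0.0 [ 0.25699925 -0.51374658  0.18750483] [ 9.73229308e-01  2.29834500e-01 -1.87745769e-04 -8.84086281e-04] 0.09126353852116552
scene 422.65835509852906 252.55604060308008 191.10615468476243 -0.005547127023865887 [[ 0.56881911 -0.67075617  0.47595271  1.0788805 ]
 [ 0.82241739  0.45780114 -0.33770957 -0.32292002]
 [ 0.00862909  0.58352744  0.81204758  0.97509515]
 [ 0.          0.          0.          1.        ]]
top 350.07374671617237 255.6791429974833 192.27252133589414 0.01310072529599054 [[ 0.00960671  0.9895228  -0.14405672  0.37104156]
 [-0.99966072  0.01299176  0.02257574  0.07337431]
 [ 0.02421076  0.14379096  0.98931188  1.17841907]
 [ 0.          0.          0.          1.        ]]
```

View pics/scene1.png

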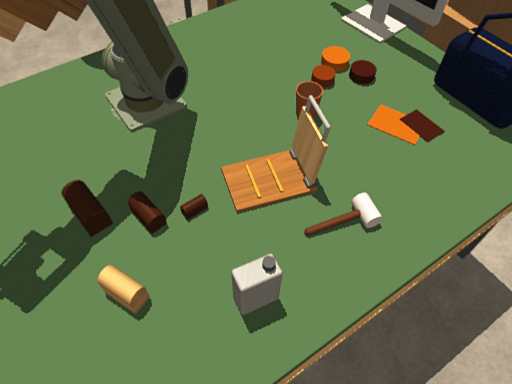

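View pics/top1.png

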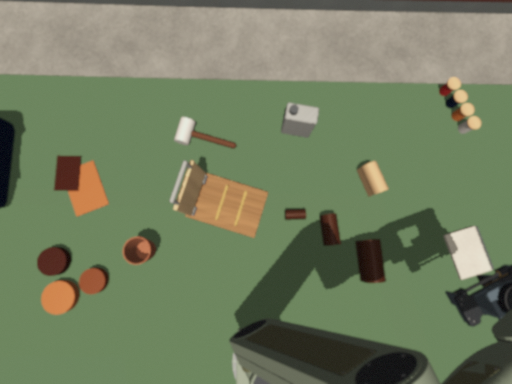

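The scene view shows the base at about (268,178) with the board upright. Three dark blocks lie in a row: small (195,206), middle (147,211) and large (86,207). The pale block is at (122,288), the can at (257,285) and the mallet at (345,215). In the top view the middle block is at (330,229), the rails are at (222,203) and (241,208), and the bar is at (180,182).

```bash
cat > h.py <<'E'
import numpy as np, cv2
from station import r,cams
from scipy.spatial.transform import Rotation as R
def ray(c,uv):
    K=np.array([[c["fx"],0,c["cx"]],[0,c["fy"],c["cy"]],[0,0,1]])
    p=cv2.undistortPoints(np.array(uv,float).reshape(-1,1,2),K,np.array([c["k1"],0,0,0.]))[:,0]
    M=c["cam_to_world"];d=np.c_[p[:,0],-p[:,1],-np.ones(len(p))]@M[:3,:3].T
    return M[:3,3],d
def plane(c,uv,z):
    o,d=ray(c,uv);return o+d*((z-o[2])/d[:,2])[:,None]
def proj(c,P):
    M=c["cam_to_world"];q=(np.array(P)-M[:3,3])@M[:3,:3];x=q[:,0]/-q[:,2];y=-q[:,1]/-q[:,2]
    s=1+c["k1"]*(x*x+y*y);return np.c_[c["cx"]+c["fx"]*x*s,c["cy"]+c["fy"]*y*s]
def tri(c1,u1,c2,u2):
    o1,d1=ray(c1,[u1]);o2,d2=ray(c2,[u2]);d1=d1[0];d2=d2[0]
    s=np.linalg.lstsq(np.c_[d1,-d2],o2-o1,rcond=None)[0];a=o1+s[0]*d1;b=o2+s[1]*d2
    return (a+b)/2,np.linalg.norm(a-b)
def blobs(mask,amin):
    n,l,s,ce=cv2.connectedComponentsWithStats(mask.astype(np.uint8))
    return [(ce[i],s[i],l==i) for i in range(1,n) if s[i][4]>=amin]
E
python3 - <<'E'
from h import *
for n,box in (("scene",(225,140,310,215)),("top",(195,170,275,240))):
    c=cams.capture(n);im=c["img"];hsv=cv2.cvtColor(im,cv2.COLOR_RGB2HSV)
    x0,y0,x1,y1=box;m=np.zeros(hsv.shape[:2],bool)
    m[y0:y1,x0:x1]=((hsv[...,0]>=18)&(hsv[...,0]<32)&(hsv[...,1]>120)&(hsv[...,2]>120))[y0:y1,x0:x1]
    print(n,'rails')
    for ce,s,mm in blobs(m,15):
        ys,xs=np.nonzero(mm);P=plane(c,np.c_[xs,ys],0.021)[:,:2];rc=cv2.minAreaRect((P*1000).astype(np.float32))
        print(s,P.mean(0),rc)
    d=(hsv[...,2]<75)&((hsv[...,0]<12)|(hsv[...,0]>165))&(hsv[...,1]>100)
    print('dark')
    for ce,s,mm in blobs(d,60):
        ys,xs=np.nonzero(mm);P=plane(c,np.c_[xs,ys],0.03)[:,:2];rc=cv2.minAreaRect((P*1000).astype(np.float32))
        if 0<P[:,0].mean()<0.9 and abs(P[:,1].mean())<.6: print(ce,s,rc)
E
```

```text
scene rails
[267 159  16  33 112] [0.50840109 0.15782625] ((506.36260986328125, 158.54290771484375), (9.332398414611816, 121.37224578857422), 73.28270721435547)
[245 164  16  34 112] [0.48845102 0.09511412] ((487.12176513671875, 95.43046569824219), (9.269017219543457, 121.8386001586914), 73.18276977539062)
dark
[323.47747748  81.67567568] [312  76  22  11 111] ((281.4311828613281, 526.43408203125), (72.10923767089844, 47.00929260253906), 47.165855407714844)
[ 85.93275316 207.18512658] [  63  181   49   55 1264] ((310.84344482421875, -327.64874267578125), (189.06729125976562, 65.10750579833984), 5.424139022827148)
[145.99113475 212.19326241] [128 192  38  41 564] ((416.8890380859375, -201.9239501953125), (134.32476806640625, 53.84601974487305), 7.804442405700684)
[194.60444444 208.66666667] [181 199  26  20 225] ((485.3597717285156, -89.9578857421875), (67.92068481445312, 43.300418853759766), 77.30574798583984)
top rails
[215 185  14  35 122] [0.5043216  0.16132734] ((505.7114562988281, 161.17718505859375), (11.57840347290039, 119.9168701171875), 72.97805786132812)
[234 191  13  35 123] [0.48642393 0.09783144] ((486.5007629394531, 97.92716217041016), (11.551488876342773, 119.74677276611328), 73.662353515625)
dark
[328.68939394 232.43181818] [321 215  19  29 264] ((419.4403991699219, -194.74868774414062), (95.07383728027344, 47.85844421386719), 10.076356887817383)
[370.25387366 259.94040524] [357 240  27  42 839] ((320.2325439453125, -325.994384765625), (129.71812438964844, 73.47126007080078), 5.854043483734131)
[132.03333333 254.95      ] [126 248  15  14 120] ((329.12548828125, 439.82208251953125), (50.65644073486328, 31.02774429321289), 31.39366912841797)
```

```bash
python3 -m inch '[[[0,0,0],[48,-35,-40],91],[[0,0,4],[96,-70,-40],91],[[0,0,8],[144,-105,-40],91],[[0,0,12],[192,-140,-40],91],[[0,0,16],[240,-175,-40],91],[[0,0,17],[288,-211,-40],91],[[0,0,17],[288,-211,-40],91],[[0,0,17],[288,-211,-40],91],[[0,0,17],[288,-211,-40],91]]'
python3 - <<'E'
from h import *
o=r.observe();print(o['joint_pos'])
c=cams.capture("wrist");cv2.imwrite("pics/w1.png",c["img"][:,:,::-1]);print(c["cam_to_world"])
t=cams.capture("top");s=cams.capture("scene")
a=t["img"][140:240,150:290];b=s["img"][80:220,210:350]
f=lambda x:cv2.resize(x,(400,400*x.shape[0]//x.shape[1]),interpolation=cv2.INTER_CUBIC)
a=f(a);b=f(b);a=cv2.copyMakeBorder(a,0,b.shape[0]-a.shape[0],0,0,0)
cv2.imwrite("pics/bd.png",np.hstack([a,b])[:,:,::-1])
E
```

```text
t: 1.32
position: [0.4199, -0.1978, 0.2283]
ee_rot: [0.997, 0.083, -0.0, 0.0]
contact_force: [-0.6, -0.5, -0.3]
width: 0.0912
grip_force: 0.0
[-4.64792252e-01  1.18427712e-01  1.72976822e+00 -4.27376596e-04
  1.29352373e+00  9.40931219e-01]
[[ 0.16489096  0.94720337  0.27498498  0.49690342]
 [-0.9863096   0.15776378  0.04799952 -0.1843001 ]
 [ 0.00208264 -0.27913502  0.96024961  0.42445935]
 [ 0.          0.          0.          1.        ]]
```

View pics/w1.png

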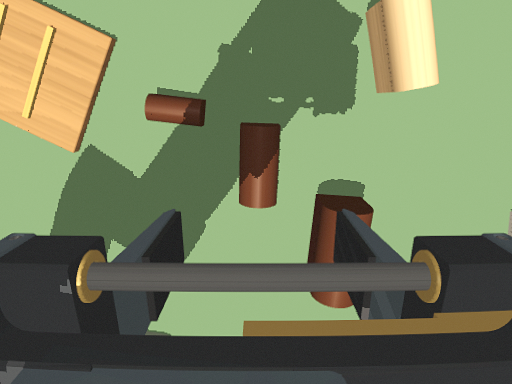

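View pics/bd.png

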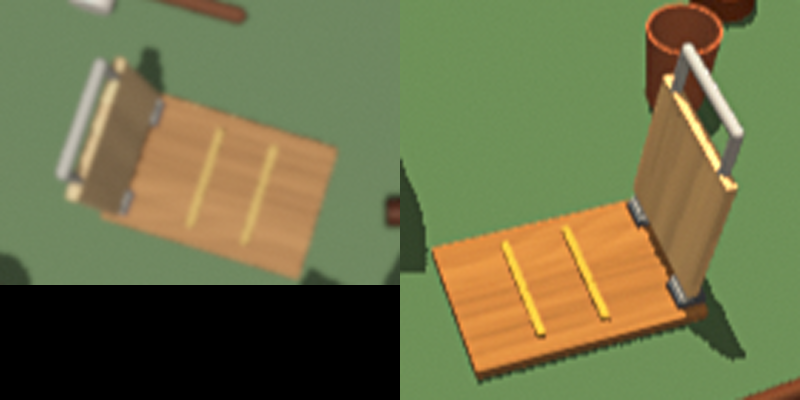

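The wrist view shows the middle block at columns 240–280 and rows 123–206, round side up. The rails and the bar are clear in the crops. The bar ends are about (185,163) and (172,200) in the top view, and (328,126) and (310,97) in the scene view.

```bash
python3 - <<'E'
from h import *
t=cams.capture("top");s=cams.capture("scene");c=cams.capture("wrist")
A,e1=tri(t,(185,162.8),s,(328.3,126.2));B,e2=tri(t,(172.4,200.5),s,(310.5,96.8))
print("bar",A,B,e1,e2,np.linalg.norm(A-B),(A+B)/2)
yaw=np.deg2rad(-16.9);X=np.array([np.cos(yaw),np.sin(yaw),0]);Y=np.array([-X[1],X[0],0])
rest=np.array([.4964,.1283,.015])
d=(A+B)/2-(rest+.115*Y+[0,0,.01]);print("in hinge frame",d@X,d@Y,d[2],"angle",np.arctan2(d[2],-d@Y))
h=cv2.cvtColor(c["img"],cv2.COLOR_RGB2HSV)
m=(((h[...,0]<12)|(h[...,0]>168))&(h[...,1]>110)).astype(np.uint8)
m[:100]=0;m[215:]=0;m[:,:225]=0;m[:,300:]=0
ys,xs=np.nonzero(m);print(xs.min(),xs.max(),ys.min(),ys.max())
for y in (130,145,160,175,190,200):
    x=xs[ys==y];l=plane(c,[[x.min()-.5,y]],.035)[0];q=plane(c,[[x.max()+.5,y]],.035)[0];print(y,x.min(),x.max(),l[:2],q[:2],(l+q)[:2]/2,np.linalg.norm(l-q))
xm=xs[ys==165].mean()
print("+x end z0",plane(c,[[xm,ys.min()-.5]],0)[0],"-x end top",plane(c,[[xm,ys.max()+.5]],.06)[0])
# rest rails check in wrist unavailable fully
cv2.imwrite("pics/m.png",m*255)
E
```

```text
bar [0.58821786 0.24733306 0.23402781] [0.48344014 0.2768959  0.23544015] 0.0015412529665039187 0.001615605670770431 0.10887758047008697 [0.535829   0.26211448 0.23473398]
in hinge frame -0.0011739602707562429 0.02449761093283482 0.20973398199300894 angle 1.6870727017457379
240 279 123 207
130 241 279 [ 0.45753654 -0.16890084] [ 0.46551373 -0.21655474] [ 0.46152514 -0.19272779] 0.04831696218254882
145 241 278 [ 0.43912078 -0.17170236] [ 0.4469846  -0.21872019] [ 0.44305269 -0.19521127] 0.047670915026729724
160 240 277 [ 0.42003472 -0.1733144 ] [ 0.42799396 -0.22094532] [ 0.42401434 -0.19712986] 0.04829135129542274
175 240 277 [ 0.4006598  -0.17623242] [ 0.40872148 -0.22450523] [ 0.40469064 -0.20036882] 0.048941334517502294
190 240 276 [ 0.38075502 -0.17922386] [ 0.38870882 -0.22687984] [ 0.38473192 -0.20305185] 0.048315162305311
200 240 275 [ 0.36717217 -0.18126162] [ 0.37498181 -0.22806984] [ 0.37107699 -0.20466573] 0.047455242223277905
+x end z0 [ 0.46777444 -0.18963812  0.        ] -x end top [ 0.3696648  -0.20595493  0.06      ]
```

```bash
python3 -m inch '[[[0,0,1],[-1,0,60],91],[[0,0,1],[-1,0,110],91],[[0,0,1],[-1,0,155],91],[[0,0,1],[-1,0,190],91],[[0,0,1],[-1,0,210],91],[[0,0,1],[-1,0,216],91],[[0,0,1],[-1,0,216],91],[[0,0,1],[-1,0,216],45],[[0,0,1],[-1,0,216],45],[[0,0,1],[-1,0,216],45],[[0,0,1],[-1,0,216],45],[[0,0,1],[-1,0,216],45]]' 25
```

```text
t: 3.12
position: [0.4196, -0.1971, 0.0125]
ee_rot: [0.997, 0.075, 0.0, 0.0]
contact_force: [-0.9, -0.1, 0.6]
width: 0.0485
grip_force: 24.9
```

```bash
python3 -m inch '[[[0,0,0],[0,0,-50],45],[[0,0,0],[0,0,-90],45],[[0,0,3],[14,-34,-110],45],[[0,0,6],[31,-78,-115],45],[[0,0,10],[50,-124,-115],45],[[0,0,14],[69,-170,-115],45],[[0,0,18],[87,-216,-115],45],[[0,0,22],[104,-258,-115],45],[[0,0,25],[117,-290,-115],45],[[0,0,25.5],[124,-310,-115],45],[[0,0,25.5],[124,-310,-115],45],[[0,0,25.5],[124,-310,-115],45]]'
python3 - <<'E'
from h import *
print(r.observe()['joint_pos'])
c=cams.capture("wrist");cv2.imwrite("pics/w2.png",c["img"][:,:,::-1])
E
```

```text
t: 4.62
position: [0.4952, 0.1275, 0.1269]
ee_rot: [0.989, -0.147, -0.001, 0.001]
contact_force: [0.2, -0.6, -2.2]
width: 0.0486
grip_force: 24.7
[ 2.29844704e-01  2.70490906e-01  1.80147171e+00 -5.83522154e-04
  1.07117249e+00  2.09624173e+00]
```

View pics/w2.png

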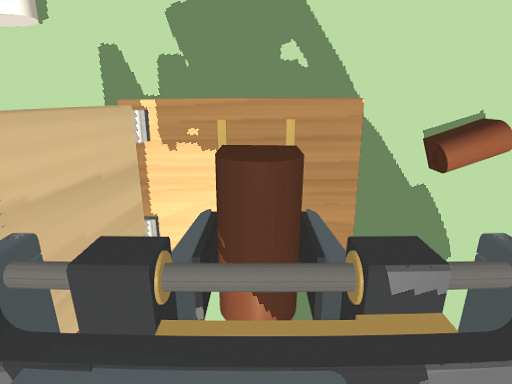

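The wrist view shows the block held straight. The rail ends show beyond it at about (222,130) and (290,130), and the board is upright on the left. Next I measure the rails and the base edge relative to the tool.

```bash
python3 - <<'E'
from h import *
o=r.observe();p=np.array(o['position']);Rt=R.from_quat(o['ee_rot']).as_matrix();print("tool x yaw",np.degrees(np.arctan2(Rt[1,0],Rt[0,0])), "z",Rt[:,2])
c=cams.capture("wrist");h=cv2.cvtColor(c["img"],cv2.COLOR_RGB2HSV)
print(h[125:140:5,216:230].tolist()[0]); 
m=(h[...,0]>=17)&(h[...,0]<32)&(h[...,1]>120)
for x0,x1 in ((214,232),(282,300)):
    mm=np.zeros_like(m);mm[112:143,x0:x1]=m[112:143,x0:x1];ys,xs=np.nonzero(mm)
    print(len(xs),ys.min(),ys.max(),[(y,round(xs[ys==y].mean(),1),int((ys==y).sum())) for y in range(122,142,6)])
    for y in (ys.min(),124,130,136):
        q=plane(c,[[xs[ys==y].mean(),y]],.021)[0]; d=(q-p)@Rt; print(q,"tool xy",d[:2]*1000)
t=cams.capture("top");
E
```

```text
tool x yaw -16.952395497632978 z [-1.02152142e-03 -6.56034114e-04 -9.99999263e-01]
[[15, 136, 171], [20, 140, 201], [22, 139, 209], [21, 139, 207], [22, 136, 205], [21, 139, 205], [21, 138, 204], [21, 137, 203], [21, 142, 205], [21, 143, 192], [16, 141, 163], [15, 138, 174], [16, 136, 172], [15, 135, 172]]
230 119 142 [(122, np.float64(221.0), 9), (128, np.float64(221.5), 10), (134, np.float64(221.5), 10), (140, np.float64(222.0), 9)]
[0.56313986 0.14338402 0.021     ] tool xy [ 60.31012768 -35.265767  ]
[0.55868795 0.14488921 0.021     ] tool xy [ 55.61278359 -35.40747565]
[0.55315905 0.14625233 0.021     ] tool xy [ 49.92667751 -35.0992738 ]
[0.5477203  0.14809173 0.021     ] tool xy [ 44.18793741 -35.27293037]
236 119 142 [(122, np.float64(289.5), 10), (128, np.float64(289.5), 10), (134, np.float64(289.5), 10), (140, np.float64(289.5), 10)]
[0.543967   0.08049375 0.021     ] tool xy [60.30774118 30.48209784]
[0.5394351  0.08174572 0.021     ] tool xy [55.60771995 30.60592166]
[0.53408942 0.08372072 0.021     ] tool xy [49.91845968 30.27541807]
[0.52855275 0.08525017 0.021     ] tool xy [44.17642228 30.4267784 ]
```

```bash
python3 - <<'E'
from h import *
o=r.observe();p=np.array(o['position']);Rt=R.from_quat(o['ee_rot']).as_matrix()
c=cams.capture("wrist");h=cv2.cvtColor(c["img"],cv2.COLOR_RGB2HSV)
m=(h[...,2]<110)&((h[...,0]<12)|(h[...,0]>168))&(h[...,1]>110)
for y in (150,160,170,180,190,200):
    x=np.nonzero(m[y,205:315])[0]+205
    a=plane(c,[[x.min()-.5,y],[x.max()+.5,y]],.1495);d=(a-p)@Rt*1000;print(y,x.min(),x.max(),d[:,:2].round(1).tolist(),d[:,1].mean())
x=np.nonzero(m[130:200,260])[0]+130;print("front top row",x.min(),((plane(c,[[260,x.min()-.5]],.1145)[0]-p)@Rt*1000))
E
```

```text
150 218 299 [[50.6, -23.0], [50.6, 23.1]] 0.04614633431429027
160 216 303 [[44.9, -24.4], [44.9, 25.6]] 0.6203377681912396
170 216 302 [[39.1, -24.6], [39.1, 25.3]] 0.3415936490472422
180 216 301 [[33.2, -24.8], [33.2, 24.9]] 0.05790286978415793
190 217 301 [[27.2, -24.4], [27.2, 25.2]] 0.3537490370674803
200 217 300 [[21.1, -24.7], [21.0, 24.8]] 0.06495305324643574
front top row 145 [48.85495213  1.15663378 12.73588664]
```

```bash
python3 -m inch '[[[0,0,0],[1,-2.3,0],45],[[0,0,0],[1,-2.3,25],45],[[0,0,0],[1,-2.3,50],45],[[0,0,0],[1,-2.3,70],45],[[0,0,0],[1,-2.3,82],45],[[0,0,0],[1,-2.3,90],45],[[0,0,0],[1,-2.3,95],45],[[0,0,0],[1,-2.3,97],45],[[0,0,0],[1,-2.3,98.5],45],[[0,0,0],[1,-2.3,99],45],[[0,0,0],[1,-2.3,99],45]]'
```

```text
t: 6.2
position: [0.4976, 0.1301, 0.0285]
ee_rot: [0.989, -0.147, 0.0, -0.0]
contact_force: [-0.2, 1.1, -2.3]
width: 0.049
grip_force: 24.7
```

```bash
python3 -m inch '[[[0,0,0],[0,0,0.6],45],[[0,0,0],[0,0,1],45],[[0,0,0],[0,0,1],45]]'; python3 -m inch '[[[0,0,0],[0,0,0],52],[[0,0,0],[0,0,0],58],[[0,0,0],[0,0,0],64],[[0,0,0],[0,0,0],68],[[0,0,0],[0,0,0],68]]'
python3 -m inch '[[[0,0,0],[0,0,-25],68],[[0,0,0],[0,0,-60],68],[[0,0,0],[0,0,-110],68],[[0,0,0],[0,0,-165],68],[[0,0,0],[0,20,-225],68],[[0,0,0],[0,40,-260],68],[[0,0,0],[0,40,-260],68],[[0,0,0],[0,40,-260],68]]'
python3 - <<'E'
from h import *
c=cams.capture("wrist");s=cams.capture("scene")
cv2.imwrite("pics/w3.png",np.hstack([cv2.resize(c["img"],(400,300)),cv2.resize(s["img"][80:230,210:360],(300,300))])[:,:,::-1])
h=cv2.cvtColor(c["img"],cv2.COLOR_RGB2HSV)
cv2.imwrite("/tmp/w3f.png",c["img"][:,:,::-1])
E
```

```text
t: 6.58
position: [0.4975, 0.1301, 0.0275]
ee_rot: [0.989, -0.147, 0.0, 0.0]
contact_force: [-1.3, 0.9, -0.1]
width: 0.0485
grip_force: 24.8
t: 7.2
position: [0.4975, 0.13, 0.0273]
ee_rot: [0.989, -0.147, 0.0, 0.0]
contact_force: [-0.5, -0.2, 0.2]
width: 0.068
grip_force: 0.0
t: 8.2
position: [0.4853, 0.0918, 0.2863]
ee_rot: [0.989, -0.147, -0.001, 0.0]
contact_force: [0.7, -0.3, -0.4]
width: 0.0679
grip_force: 0.0
```

View pics/w3.png

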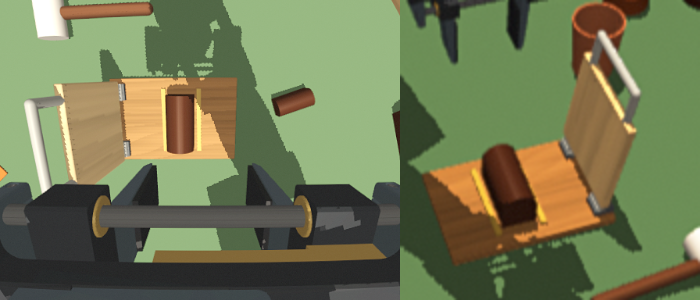

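The block stands between the rails (wrist view, 180,123), the gripper is clear of it, and the board is still up with the bar on the left. Now I go to the bar.

```bash
python3 -m inch '[[[0,0,0],[0,-45,-5],75],[[0,0,0],[-1,-95,-5],75],[[0,0,0],[-1,-140,-5],75],[[0,0,0],[-1,-170,-5],75],[[0,0,0],[-1,-178,-5],75],[[0,0,0],[-1,-178,-5],75],[[0,0,0],[-1,-178,-5],75]]'
python3 - <<'E'
from h import *
c=cams.capture("wrist");s=cams.capture("scene")
cv2.imwrite("pics/w4.png",np.hstack([cv2.resize(c["img"],(400,300)),cv2.resize(s["img"][50:200,220:370],(300,300))])[:,:,::-1])
E
```

```text
t: 9.18
position: [0.5364, 0.2613, 0.2922]
ee_rot: [0.989, -0.148, -0.0, 0.0]
contact_force: [0.2, -0.4, -0.1]
width: 0.0752
grip_force: 0.0
```

View pics/w4.png

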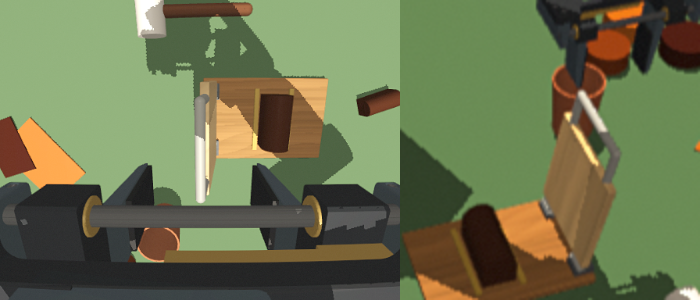

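```bash
python3 -m inch '[[[0,0,0],[0,0,25],75],[[0,0,0],[0,0,50],75],[[0,0,0],[0,0,68],75],[[0,0,0],[0,0,76],75],[[0,0,0],[0,0,76],75],[[0,0,0],[0,0,76],40],[[0,0,0],[0,0,76],20],[[0,0,0],[0,0,76],8],[[0,0,0],[0,0,76],8],[[0,0,0],[0,0,76],8],[[0,0,0],[0,0,76],8]]' 15
```

```text
t: 10.65
position: [0.5367, 0.2623, 0.2163]
ee_rot: [0.989, -0.147, 0.0, 0.0]
contact_force: [-0.8, -0.3, -0.1]
width: 0.018
grip_force: 0.0
```

```bash
python3 -m inch '[[[0,0,0],[0,0,0],8],[[0,0,0],[0,0,0],8],[[0,0,0],[0,0,0],8]]' 15
```

```text
t: 11.02
position: [0.5367, 0.2624, 0.2163]
ee_rot: [0.989, -0.147, 0.0, 0.0]
contact_force: [-0.3, -0.0, -0.1]
width: 0.0082
grip_force: 0.0
```

The fingers closed to 8 mm without any grip force, so the bar is not between them. I look again.

```bash
python3 - <<'E'
from h import *
c=cams.capture("wrist");s=cams.capture("scene")
cv2.imwrite("pics/w5.png",np.hstack([cv2.resize(c["img"],(400,300)),cv2.resize(s["img"][60:160,260:360],(400,400),interpolation=cv2.INTER_CUBIC)[:300]])[:,:,::-1])
E
```

```text
(no output)
```

View pics/w5.png

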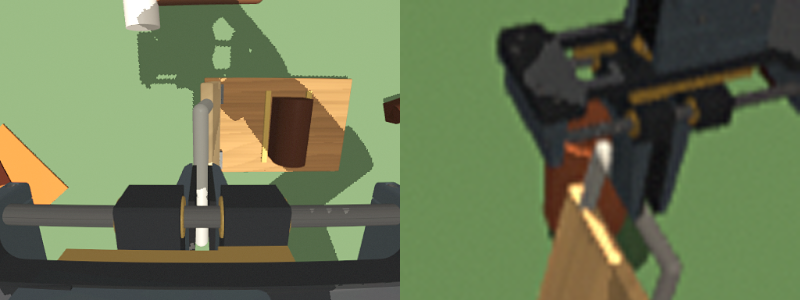

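The bar (wrist view, column 203, rows 100–245) runs between the closed fingers. Perhaps 8 mm simply isn't tight on it, so I close further.

```bash
python3 -m inch '[[[0,0,0],[0,0,0],0],[[0,0,0],[0,0,0],0],[[0,0,0],[0,0,0],0],[[0,0,0],[0,0,0],0]]' 15
python3 - <<'E'
from h import *
t=cams.capture("top");s=cams.capture("scene");c=cams.capture("wrist")
o=r.observe();p=np.array(o['position']);Rt=R.from_quat(o['ee_rot']).as_matrix()
h=cv2.cvtColor(c["img"],cv2.COLOR_RGB2HSV)
# bar visible in wrist: far (+x) end around full-res (260,130), row profile
for y in (145,165,185,200,310):
    row=[(x,h[y,x].tolist()) for x in range(236,292,4)];print(y,row)
E
```

```text
t: 11.62
position: [0.5367, 0.2623, 0.2163]
ee_rot: [0.989, -0.147, 0.0, 0.0]
contact_force: [0.3, 0.9, -0.1]
width: 0.0003
grip_force: 0.0
145 [(236, [48, 73, 189]), (240, [48, 75, 187]), (244, [48, 73, 189]), (248, [24, 28, 139]), (252, [23, 28, 157]), (256, [24, 26, 160]), (260, [23, 26, 155]), (264, [25, 22, 141]), (268, [19, 101, 207]), (272, [18, 100, 183]), (276, [18, 107, 152]), (280, [18, 103, 146]), (284, [17, 132, 244]), (288, [15, 146, 140])]
165 [(236, [48, 74, 189]), (240, [48, 73, 189]), (244, [48, 74, 189]), (248, [22, 28, 137]), (252, [21, 26, 156]), (256, [21, 27, 160]), (260, [22, 31, 157]), (264, [24, 26, 140]), (268, [19, 100, 202]), (272, [18, 102, 177]), (276, [18, 103, 143]), (280, [19, 102, 170]), (284, [17, 137, 229]), (288, [17, 138, 229])]
185 [(236, [48, 73, 189]), (240, [48, 73, 189]), (244, [48, 73, 188]), (248, [17, 30, 136]), (252, [24, 25, 153]), (256, [23, 26, 160]), (260, [23, 28, 156]), (264, [23, 24, 141]), (268, [19, 101, 191]), (272, [18, 105, 158]), (276, [18, 105, 177]), (280, [18, 105, 175]), (284, [17, 127, 254]), (288, [17, 128, 255])]
200 [(236, [47, 74, 189]), (240, [48, 73, 188]), (244, [48, 73, 189]), (248, [17, 30, 135]), (252, [24, 25, 154]), (256, [24, 24, 159]), (260, [22, 29, 156]), (264, [24, 27, 140]), (268, [19, 101, 197]), (272, [18, 105, 163]), (276, [18, 106, 173]), (280, [18, 100, 171]), (284, [14, 36, 192]), (288, [17, 133, 242])]
310 [(236, [100, 14, 54]), (240, [150, 9, 54]), (244, [90, 14, 53]), (248, [94, 30, 60]), (252, [15, 10, 51]), (256, [40, 17, 45]), (260, [60, 13, 39]), (264, [20, 16, 48]), (268, [101, 31, 66]), (272, [110, 17, 44]), (276, [105, 10, 52]), (280, [90, 9, 54]), (284, [120, 9, 54]), (288, [100, 14, 56])]
```

```bash
python3 - <<'E'
from h import *
t=cams.capture("top");s=cams.capture("scene");c=cams.capture("wrist")
print(c["fx"],c["fy"],c["cam_to_world"][:3,3],r.observe()['position'])
h=cv2.cvtColor(c["img"],cv2.COLOR_RGB2HSV)
m=(h[...,1]<45)&(h[...,2]>110)
pts=[]
for y in range(130,215,5):
    x=np.nonzero(m[y,235:280])[0]+235; pts.append((x.mean(),y,len(x)))
print([(round(a,1),b,n) for a,b,n in pts])
def pl(c,a,b):
    o,d=ray(c,[a,b]);n=np.cross(d[0],d[1]);n/=np.linalg.norm(n);return n,n@o
def line(p,q,x):
    # point on both planes with along-base-x coordinate given
    X=np.array([.9568,-.2907,0]);return np.linalg.solve(np.array([p[0],q[0],X]),[p[1],q[1],X@x])
mid=np.array([.5358,.2621,.2347])
w=pl(c,pts[1][:2],pts[-3][:2]);T=pl(t,(185,162.8),(172.4,200.5));S=pl(s,(328.3,126.2),(310.5,96.8))
for n,a,b in (("wt",w,T),("ws",w,S),("ts",T,S)):
    print(n,line(a,b,mid),np.cross(a[0],b[0])/np.linalg.norm(np.cross(a[0],b[0])))
# far end of bar (top of it in wrist)
col=np.nonzero(m[90:215,256])[0]+90;print("rows",col.min(),col.max())
# width-based
for x,y,n in pts[2:-2:5]:
    o,d=ray(c,[[x,y]]); Z=c["fx"]*.012/n; print(o+d[0]*Z)
cv2.imwrite("pics/w6.png",cv2.resize(c["img"][100:300,180:330],(600,600*200//150))[:600,:,::-1])
E
```

```text
310.8652667588393 310.8652667588393 [0.61130361 0.24021444 0.41255389] [0.53666628 0.26237182 0.2163121 ]
[(np.float64(263.5), 130, 14), (np.float64(261.0), 135, 23), (np.float64(258.0), 140, 23), (np.float64(256.5), 145, 20), (np.float64(256.5), 150, 20), (np.float64(256.5), 155, 20), (np.float64(256.5), 160, 20), (np.float64(256.5), 165, 20), (np.float64(256.5), 170, 20), (np.float64(256.5), 175, 20), (np.float64(256.5), 180, 20), (np.float64(256.5), 185, 20), (np.float64(256.5), 190, 20), (np.float64(256.5), 195, 20), (np.float64(256.5), 200, 20), (np.float64(256.5), 205, 18), (np.float64(258.5), 210, 12)]
wt [0.5365982  0.26472716 0.22011162] [ 0.89061999 -0.33143998  0.31135764]
ws [0.53665676 0.26491991 0.23098321] [ 0.92708348 -0.34869777  0.13757214]
ts [0.53522407 0.26020439 0.23985398] [ 0.96254979 -0.27068477 -0.01508814]
rows 131 210
[0.59184964 0.24584568 0.24957628]
[0.57537543 0.25176154 0.2293031 ]
[0.56158639 0.25596235 0.23347028]
```

View pics/w6.png

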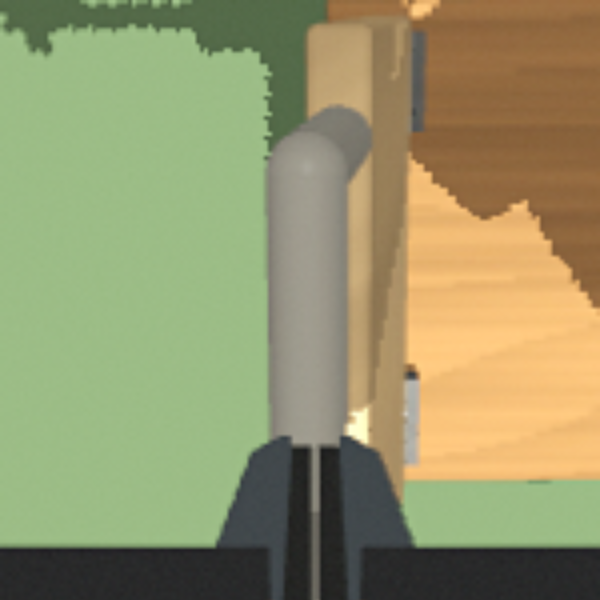

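The bar (crop column 308) disappears under the closed fingertips at crop row 440, about image row 210. I compare that with where the fingertips should project.

```bash
python3 - <<'E'
from h import *
c=cams.capture("wrist");p=np.array(r.observe()['position']);X=np.array([.9568,-.2907,0])
for z in (0,.01,.019,.03): print("finger front edge, z above tip",z,proj(c,[p+[0,0,z]+.016*X,p+[0,0,z]]).round(1).tolist())
# bar far end: tip of bar outer at row ~133 => x along bar for various z
for z in (.20,.21,.22,.23,.24):
    q=plane(c,[[256.5,133]],z)[0]; q2=plane(c,[[247,170],[267,170]],z)
    print(z,"bar end rel TCP along X",(q-p)@X*1000,"width",np.linalg.norm(q2[0]-q2[1])*1000)
E
```

```text
finger front edge, z above tip 0 [[258.3, 196.8], [258.3, 219.4]]
finger front edge, z above tip 0.01 [[258.4, 201.6], [258.4, 225.1]]
finger front edge, z above tip 0.019 [[258.4, 206.3], [258.4, 230.8]]
finger front edge, z above tip 0.03 [[258.5, 212.7], [258.5, 238.4]]
0.2 bar end rel TCP along X 56.15453533990675 width 13.98628541010707
0.21 bar end rel TCP along X 57.174365029225534 width 13.32827422653889
0.22 bar end rel TCP along X 58.19419471854433 width 12.670263042970708
0.23 bar end rel TCP along X 59.214024407863114 width 12.012251859402557
0.24 bar end rel TCP along X 60.233854097181904 width 11.354240675834376
```

```bash
python3 -m inch '[[[0,0,0],[0,0,0],30],[[0,0,0],[0,0,0],60],[[0,0,0],[0,0,0],60],[[0,0,0],[2,0,6],60],[[0,0,0],[2,0,12],60],[[0,0,0],[2,0,12],40],[[0,0,0],[2,0,12],20],[[0,0,0],[2,0,12],0],[[0,0,0],[2,0,12],0],[[0,0,0],[2,0,12],0],[[0,0,0],[2,0,12],0]]' 15;python3 -m inch '[[[0,0,0],[0,0,0],0],[[0,0,0],[0,0,0],0],[[0,0,0],[0,0,0],0]]'
python3 - <<'E'
from h import *
p=np.array(r.observe()['position']);X=np.array([.9568,-.2907,0])
s=cams.capture("scene");t=cams.capture("top");print(proj(s,[p,p+[0,0,.019]]),proj(t,[p,p+[0,0,.019]]))
c=cams.capture("wrist");h=cv2.cvtColor(c["img"],cv2.COLOR_RGB2HSV);m=(h[...,1]<45)&(h[...,2]>110)
for y in (150,180,200): x=np.nonzero(m[y,235:280])[0]+235;print(y,x.min(),x.max())
E
```

```text
t: 13.35
position: [0.5387, 0.2619, 0.2046]
ee_rot: [0.989, -0.147, 0.0, -0.0]
contact_force: [0.4, 0.4, 0.4]
width: 0.0117
grip_force: 15.0
t: 13.72
position: [0.5387, 0.2619, 0.2045]
ee_rot: [0.989, -0.147, 0.0, -0.0]
contact_force: [0.8, 2.0, 1.4]
width: 0.0116
grip_force: 15.0
[[317.9099261  120.53686015]
 [318.91995983 115.11739181]] [[180.70847237 182.17759884]
 [179.41273438 180.98845197]]
150 248 269
180 248 268
200 248 268
```

Now the bar is held (11.7 mm at 15 N). I lower the board along its arc in parts and watch the force.

```bash
python3 -m inch '[[[0,0,0],[0,6.6,-0.6],0],[[0,0,0],[0,17.1,-1.2],0],[[0,0,0],[0,27.6,-1.2],0],[[0,0,0],[0,38,-0.8],0],[[0,0,0],[0,48.5,0.3],0],[[0,0,0],[0,58.9,1.8],0],[[0,0,0],[0,64,3],0],[[0,0,0],[0,64,3],0]]'; python3 -m inch '[[[0,0,0],[0,0,0],0]]'
```

```text
t: 14.88
position: [0.5198, 0.1995, 0.2014]
ee_rot: [0.989, -0.147, -0.0, 0.001]
contact_force: [0.2, -1.6, 2.8]
width: 0.0117
grip_force: 15.0
t: 15.0
position: [0.5199, 0.2002, 0.2015]
ee_rot: [0.989, -0.147, 0.0, 0.0]
contact_force: [-0.2, -1.5, 3.0]
width: 0.0119
grip_force: 15.0
```

```bash
python3 -m inch '[[[0,0,0],[0,9.3,1.8],0],[[0,0,0],[0,19.4,4.5],0],[[0,0,0],[0,29.4,7.8],0],[[0,0,0],[0,39.2,11.6],0],[[0,0,0],[0,48.8,15.8],0],[[0,0,0],[0,58.2,20.5],0],[[0,0,0],[0,67.3,25.7],0],[[0,0,0],[0,76.2,31.3],0],[[0,0,0],[0,84.7,37.4],0],[[0,0,0],[0,89.7,41.2],0],[[0,0,0],[0,89.7,41.2],0],[[0,0,0],[0,89.7,41.2],0]]'
python3 - <<'E'
from h import *
p=np.array(r.observe()['position']);s=cams.capture("scene");t=cams.capture("top");c=cams.capture("wrist")
a=cv2.resize(c["img"],(400,300));b=cv2.resize(s["img"][60:210,210:410],(400,300))
cv2.imwrite("pics/l1.png",np.hstack([a,b])[:,:,::-1])
E
```

```text
t: 16.5
position: [0.4935, 0.1145, 0.1599]
ee_rot: [0.989, -0.147, -0.0, 0.0]
contact_force: [-0.2, -1.3, -0.2]
width: 0.0115
grip_force: 15.0
```

View pics/l1.png

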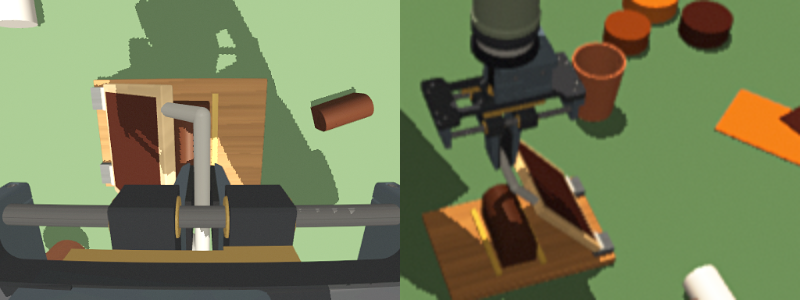

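The board comes down with the bar held between the fingers, and the block stays in place under it. I carry on to just above contact.

```bash
python3 -m inch '[[[0,0,0],[0,6.5,5.4],0],[[0,0,0],[0,14.3,12.4],0],[[0,0,0],[0,21.7,19.9],0],[[0,0,0],[0,28.8,27.6],0],[[0,0,0],[0,35.4,35.8],0],[[0,0,0],[0,41.6,44.2],0],[[0,0,0],[0,46.3,51.2],0],[[0,0,0],[0,49.6,56.6],0],[[0,0,0],[0,51.7,60.2],0],[[0,0,0],[0,51.7,60.2],0],[[0,0,0],[0,51.7,60.2],0]]'
```

```text
t: 18.02
position: [0.4787, 0.0652, 0.0999]
ee_rot: [0.989, -0.147, -0.0, 0.0]
contact_force: [-0.3, -1.6, -1.3]
width: 0.0113
grip_force: 15.0
```

```bash
for i in 1; do python3 -m inch '[[[0,0,0],[0,1,1.8],0],[[0,0,0],[0,2.1,3.6],0],[[0,0,0],[0,2.1,3.6],0]]'; python3 -m inch '[[[0,0,0],[0,1,1.8],0],[[0,0,0],[0,1,1.8],0]]'; python3 -m inch '[[[0,0,0],[0,1,1.8],0],[[0,0,0],[0,1,1.8],0]]'; done
```

```text
t: 18.4
position: [0.4781, 0.0632, 0.0961]
ee_rot: [0.989, -0.147, -0.0, 0.0]
contact_force: [-1.1, -0.1, -1.9]
width: 0.0114
grip_force: 15.0
t: 18.65
position: [0.4778, 0.0623, 0.0943]
ee_rot: [0.989, -0.147, -0.0, 0.0]
contact_force: [-1.4, 0.5, -1.5]
width: 0.0116
grip_force: 15.0
t: 18.9
position: [0.4775, 0.0614, 0.0926]
ee_rot: [0.989, -0.147, -0.0, -0.0]
contact_force: [-1.6, 0.1, -1.5]
width: 0.0116
grip_force: 15.0
```

Still carrying about 1.5 N, so I go on in small steps.

```bash
python3 -m inch '[[[0,0,0],[0,0.9,1.8],0],[[0,0,0],[0,0.9,1.8],0]]'; python3 -m inch '[[[0,0,0],[0,0.9,1.8],0],[[0,0,0],[0,0.9,1.8],0]]'
python3 - <<'E'
from h import *
p=np.array(r.observe()['position']);s=cams.capture("scene");t=cams.capture("top")
E
```

```text
t: 19.15
position: [0.4776, 0.0613, 0.0922]
ee_rot: [0.989, -0.147, 0.0, -0.001]
contact_force: [-3.3, 2.7, 9.2]
width: 0.0116
grip_force: 15.0
t: 19.4
position: [0.4779, 0.0612, 0.0917]
ee_rot: [0.989, -0.148, 0.001, -0.002]
contact_force: [-5.0, 4.5, 15.4]
width: 0.0118
grip_force: 15.0
```

The board is resting on the block, with 15 N of upward push. I take that load off, then release.

```bash
python3 -m inch '[[[0,0,0],[0,-0.9,-1.8],0],[[0,0,0],[0,-1.5,-2.9],0],[[0,0,0],[0,-1.5,-2.9],0]]'
```

```text
t: 19.88
position: [0.4778, 0.0613, 0.0921]
ee_rot: [0.989, -0.147, 0.0, -0.0]
contact_force: [-1.5, 2.3, 2.1]
width: 0.0114
grip_force: 15.0
```

```bash
python3 -m inch '[[[0,0,0],[0,0,0],14],[[0,0,0],[0,0,0],18],[[0,0,0],[0,0,0],24],[[0,0,0],[0,0,0],30],[[0,0,0],[0,0,0],30],[[0,0,0],[0,0,0],30]]'
python3 -m inch '[[[0,0,0],[0,0,-5],30],[[0,0,0],[0,0,-20],30],[[0,0,0],[0,0,-50],30],[[0,0,0],[0,0,-90],30],[[0,0,0],[0,0,-140],30],[[0,0,0],[0,60,-170],30],[[0,0,0],[0,110,-170],30],[[0,0,0],[0,110,-170],30],[[0,0,0],[0,110,-170],30]]'
python3 - <<'E'
from h import *
c=cams.capture("wrist");s=cams.capture("scene");t=cams.capture("top")
X=np.array([.9568,-.2907,0]);Y=np.array([.2907,.9568,0])
rest=np.array([.4975,.130,.015]);H=rest+.115*Y+[0,0,.01]
# bar in wrist/scene: grey mask near its predicted place at 0.48 rad
for n,cc in (("wrist",c),("scene",s),("top",t)):
    h=cv2.cvtColor(cc["img"],cv2.COLOR_RGB2HSV);m=(h[...,1]<50)&(h[...,2]>95)
    for th in (.43,.48,.53):
        B=H-.21*np.cos(th)*Y+[0,0,.21*np.sin(th)];e=proj(cc,[B-.05*X,B,B+.05*X]);print(n,th,e.round(1).tolist())
    u0=np.clip(e.min(0)-30,0,511).astype(int);u1=np.clip(e.max(0)+30,0,511).astype(int)
    sub=np.zeros_like(m);sub[u0[1]:u1[1],u0[0]:u1[0]]=m[u0[1]:u1[1],u0[0]:u1[0]]
    for ce,st,_ in blobs(sub,40): print("  blob",ce.round(1),st)
print(r.observe()['t'])
E
```

```text
t: 20.62
position: [0.4775, 0.061, 0.092]
ee_rot: [0.989, -0.147, 0.0, 0.0]
contact_force: [-0.0, 0.0, -1.1]
width: 0.0301
grip_force: 0.0
t: 21.75
position: [0.4455, -0.0438, 0.2621]
ee_rot: [0.989, -0.147, 0.0, -0.0]
contact_force: [-0.1, -0.5, 0.0]
width: 0.03
grip_force: 0.0
wrist 0.43 [[169.3, 212.7], [165.8, 171.6], [162.2, 127.3]]
wrist 0.48 [[163.2, 215.5], [159.3, 173.5], [155.4, 128.1]]
wrist 0.53 [[156.4, 218.4], [152.1, 175.4], [147.8, 128.9]]
  blob [153.2 170.6] [ 121  119   49  108 1680]
scene 0.43 [[232.9, 148.9], [238.2, 162.5], [243.8, 176.8]]
scene 0.48 [[234.5, 146.2], [239.8, 159.8], [245.5, 174.1]]
scene 0.53 [[236.2, 143.4], [241.6, 157.1], [247.3, 171.4]]
  blob [242.3 159.6] [231 143  30  35 240]
top 0.43 [[247.8, 224.3], [252.8, 208.7], [257.7, 193.3]]
top 0.48 [[246.4, 223.7], [251.4, 207.9], [256.3, 192.4]]
top 0.53 [[244.7, 223.0], [249.8, 207.1], [254.8, 191.4]]
  blob [249.1 206.8] [233 187  26  41 209]
21.9
```

```bash
python3 -c "
from station import r
print(r.finish_job())"
```

```text
the job is handed in; nothing more can be done
None
```

The job is handed in: the dark block stands between the rails with the board lowered onto it at about 0.48–0.50 rad by my camera estimate, and the gripper is clear. The judge gave no verdict, and I did not re-measure the block or the bystanders after lowering the board.

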